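Present the camper's fuel can and stove

TASK

Start the talk about the camper kit by pressing the green button fully down and letting it come up again. Then show the visitors what is spoken of: point from above at the red filler cap of the bare steel fuel can, with the fingertips two or three centimetres over its middle, and stay there for at least two seconds; next point in the same way at the middle of the stove's burner, two or three centimetres over the pot rest, for at least two seconds, and finally raise the hand well clear, at least 15 cm above the stove. Do not touch the cans or the stove, do not bring the fingers down over the green can's cap, do not press the red button, and leave everything on the table where it stands.

Things in the scene. Friction and masses are not known exactly. Their poses are not given: they have to be found in the camera images.
- steel_can: bare shiny steel fuel can, a small jerrycan, 160 mm long, 75 mm wide, 150 mm tall without cap and handle, 0.7 kg, loose. Origin: centre of its underside; z up, y along its length. A round red filler cap (42 mm wide, top at z = 180 mm) stands at y = +50 mm, a bar handle of the can's colour (top at 175 mm) over y = -65 to +8 mm
- steel_can_cap (a point): centre of the top face of the steel can's red filler cap, 180 mm above the table
- green_can: the lookalike: dark green painted fuel can, otherwise identical, also with a red cap, 160 mm long, 75 mm wide, 150 mm tall without cap and handle, 0.7 kg, loose. Origin: centre of its underside; z up, y along its length. A round red filler cap (42 mm wide, top at z = 180 mm) stands at y = +50 mm, a bar handle of the can's colour (top at 175 mm) over y = -65 to +8 mm. Not to be pointed at
- green_can_cap (a point): centre of the top face of the green can's red filler cap, 180 mm above the table
- stove: single-burner camping stove, blue box with a steel top plate, 180 x 190 mm, 100 mm tall over the four dark pot-rest bars, 1.6 kg, loose. Origin: centre of its underside; its black knob is on the -x side
- burner (a point): the middle of the stove, on the axis of the round brass burner (56 mm wide, top at 88 mm) at the height of the tops of the pot-rest bars, 100 mm above the table. The bars surround it
- start_station: push-button station with the green button: yellow box 80 x 80 mm, 85 mm tall, on a 100 x 100 mm steel foot, fixed to the table. Origin: centre of its underside
- start_top (a point): centre of the top face of the green push button (36 mm wide), on top of the station, 107 mm above the table when up; moves with it. Button axis vertical
- start (a joint): travel of the green button: 0 = up, 0.006 m = fully down; a spring brings it back up. About 5 N presses it fully down
- stop_station: the same yellow station with a red button, fixed to the table. Origin: centre of its underside
- stop (a joint): travel of the red button: 0 = up, 0.006 m = fully down. To be left alone
- lantern: red camping lantern with glass, 90 mm wide, 187 mm tall over its wire bail, loose bystander, stands behind the row of cans and stove. Origin: centre of its underside
- mug: white mug, 80 mm wide, 80 mm tall, loose bystander. Origin: centre of its underside
- tin: closed tin can, 70 mm wide, 100 mm tall, loose bystander. Origin: centre of its underside
- wrench: steel wrench lying flat, loose bystander, near the wooden drawer chest at the back. Origin: centre of its underside
There are look-alikes about, which are no part of the job. What is shaped like the steel_can but orange is not meant.

How it is judged (in metres and radians):
On the way, in this order (a step that is already met when the one before it is completed fails the run):
1. the green button is pressed down (value of joint start above 0.0045 m), for 0.05 s.
2. the green button is up again (value of joint start below 0.0015 m), for 0.1 s.
3. the fingertips point at the steel can's red cap from just above, for two seconds (horizontal distance between the grasp point and steel_can_cap below 0.03 m and z of the grasp point in the frame of steel_can_cap between 0.021 and 0.08 m), for 1.9 s.
4. the fingertips point at the middle of the stove's burner from just above, for two seconds (horizontal distance between the grasp point and burner below 0.03 m and z of the grasp point in the frame of burner between 0.021 and 0.08 m), for 1.9 s.
At the end, for the whole second after the job is handed in: The hand is at least 14 cm above the stove's pot rest (measured between the fingers), both buttons are up, and cans, stove and bystanders stand within 10 mm of where they began, upright. Pointing means within 30 mm sideways of the cap's or burner's middle, the fingertips 2 to 60 mm above it (z of the grasp point in the frame of burner above 0.14 m and value of joint each of start, stop below 0.0015 m and distance of each of steel_can, green_can, stove, lantern, mug, tin, wrench from where it was at the start of the episode below 0.01 m and angle between each of steel_can, green_can, stove, lantern, mug, tin's own z axis and vertical below 0.1 rad); the robot touches nothing.
It fails at once if a can or the stove is touched (contact force between any of the fingers, the arm and steel_can above 0.3 N or contact force between any of the fingers, the arm and green_can above 0.3 N or contact force between any of the fingers, the arm and stove above 0.3 N).
It fails at once if the fingers come down over the green can's cap (horizontal distance between the grasp point and green_can_cap below 0.025 m and z of the grasp point in the frame of green_can_cap between -0.05 and 0.06 m).
It fails at once if the red button is pressed (value of joint stop above 0.002 m).
It fails at once if a can, the stove or a bystander is moved or lifted by more than 15 mm (distance of any of steel_can, green_can, stove, lantern, mug, tin, wrench from where it was at the start of the episode above 0.015 m).
It also fails if it takes over 62 s, if anything falls off the work surface, if the arm or the gripper's body presses on something with over 40 N, if the wrist force passes 120 N, or if a joint passes its speed limit or range.

ROBOT

A 6-joint arm with a two-finger parallel gripper is mounted at the origin on the work surface. World frame = base frame: x ahead of the robot, y to its left, z up, the work surface at z = 0. Lengths are in m, angles in degrees, forces in N, time in s.
With the tool pointing down it reaches from about 0.35 to 0.925 m from the base axis. Payload 6.4 kg.
Tool frame: the origin (TCP) lies midway between the tips of the shut fingers; the grasp point (between the pads) lies 19 mm behind it; z points along the fingers, y is the line along which they close (so a half turn about z gives the same grasp; the last joint's range is limited). The gripper opens to 94 mm and grips with 3 to 60 N. Pads are 16 mm wide; open, the fingers measure 119 mm over their backs; the gripper's body (75 mm by 177 mm) begins 78 mm behind the grasp point.
Start: joints at [-9.975, 14.043, 89.255, -0, 76.702, -9.975], TCP at [0.65, 0, 0.205] pointing down, gripper open.
Joint ranges: [-179.41, 179.41], [-58.25, 129.5], [7.25, 145.43], [-54.29, 234.29], [11.92, 165.04], [-157.13, 157.13]. Speed limits (degrees/s): [147.25, 147.25, 180, 180, 180, 180].

INTERFACE

Orientations are given as [roll, pitch, yaw] about the fixed x, y, z axes, in that order (R = Rz(yaw) Ry(pitch) Rx(roll)).
In Python, from plant import arm gives the robot as it stands. The module is installed in compiled form; this text tells all that it offers.
- The arm moves only by the tool carry_out, never from a script. Its arguments are lists of equal length, an entry for each row: "dp": the shift along the world's x, y, z scaled (see below), a list of three; "dr": the turn, a rotation vector about the world's x, y, z scaled (see below), a list of three; "jaw": the finger opening in mm, from 0 to 94. In form: {"dp": [[x, y, z], ...], "dr": [[ax, ay, az], ...], "jaw": [jaw, ...]}. A call has 1 to 8 rows; each row shifts and turns the commanded pose from where the row before left it; what a row does not reach is not made up. The controller multiplies each number of a shift by 200 mm and each number of a turn by 6 degrees. A row lasts 1/10 s, in which the tool goes at most 50 mm and 8.59 degrees, less where a joint would pass 70% of its speed; a pose out of reach is approached as far as the arm can. A call with a number of a shift or a turn outside -1 to 1 is refused whole. A call with a gripper value outside its range is refused whole. The fingers move at their own pace and stop on an object; "grip_force" is the grip in N (left out, the last holds). Time passes only in rows, so rows that do not move let the fingers close. It gives the time, the measured TCP pose, the force, the opening and the grip force at its end, in the units of the state.
- arm.observe(): the state, without advancing time (a new reading comes with each control period).
- arm.grab_frame(name): name is "scene" or "side" or "wrist"; returns the picture (420x560x3 uint8, red, green, blue); there is no depth.
- arm.calibration(name): a dict with "fx", "fy", "cx", "cy" (pixels), "world_to_cam" (4x4, takes a point from world to camera coordinates). Camera axes: x right, y up, looking along -z (the intrinsics and any distortion apply to the point x, -y, -z); pixel columns grow to the right and rows downward; lengths in m; the calibration is good to about 2 mm. A picture is of the moment at which its call begins: read the wrist's pose just before it. calibration takes no time and is no camera call; for the wrist camera it gives the pose at the moment of the call.
- arm.finish_job(): hands the job in; it is judged then, once.
Trained networks look in the newest picture that a camera, given by its name, has taken for a name from the list of things; names that differ only in an ending like _2 or _b are one class to them, and where a whole thing is asked for, a point or a joint stands for the part that bears it (a point fixed in the world has none). Each returns a list of dicts, best first, with "p" (0 to 1); they miss things now and then, are a little off and sometimes report something else, mostly with a low value. They report only what shows in the picture. A call takes as long as a camera call. They do not tell look-alikes from the thing itself.
- arm.spot_in(thing, camera): "xy" ([column, row] in pixels, amid what is visible of it).
- arm.regions_of(thing, camera): "mask" (420x560 bool, what is visible of it) and "xy" ([column, row] in pixels, amid what is visible of it).
The state is a dict: "time_s": time; "joints": joint angles; "joint_vel": joint speeds; "effort": joint torques, N m; "position": TCP position; "orientation": TCP orientation; "contact_force": force on the tool from outside, world axes, zero at the start; "wrist_torque": the same for the moment, N m; "gripper_width": finger opening in m; "grasp_force": force on a finger pad.
Only numpy, scipy, OpenCV 4.12 (cv2) and the standard library are available. Lean on these libraries where they do the work, as an engineer would, in place of code of your own. Each camera call takes 0.05 s, during which the arm holds its last target. There are 200 camera calls.

## Working session

There is one attempt and no reset: what is moved stays moved. The work goes in short steps, Python scripts to look and compute and a tool call to move; the robot and the scene stay as the last step left them, time stands still between calls to the robot, and variables do not carry over. Pictures are saved under pics/ and viewed, at most 10 in all, crops included, and the job is handed in when it is done.

Besides the shell and the picture viewer there is one more tool, called after "Emit:" as a command line: name --argument value ..., lists and objects as JSON in quotes. carry_out: Moves the arm, as the interface text tells. Its arguments: {"type":"object","properties":{"dp":{"type":"array","items":{"type":"array","items":{"type":"number","minimum":-1,"maximum":1}}},"dr":{"type":"array","items":{"type":"array","items":{"type":"number","minimum":-1,"maximum":1}}},"jaw":{"type":"array","items":{"type":"number"}},"grip_force":{"type":"number"}},"required":["dp","dr","jaw"]}

```bash
mkdir -p pics
cat > h.py <<'E'
import numpy as np, cv2
from plant import arm
def ray(cam,uv):
    c=arm.calibration(cam); T=np.linalg.inv(np.array(c["world_to_cam"]))
    d=np.array([(uv[0]-c["cx"])/c["fx"],-(uv[1]-c["cy"])/c["fy"],-1.])
    return T[:3,3],T[:3,:3]@d
def atz(cam,uv,z):
    o,d=ray(cam,uv); return o+d*(z-o[2])/d[2]
def tri(a,b):
    A=np.zeros((3,3));r=np.zeros(3);R=[ray(*a),ray(*b)]
    for o,d in R:
        d=d/np.linalg.norm(d);P=np.eye(3)-np.outer(d,d);A+=P;r+=P@o
    p=np.linalg.solve(A,r)
    return p,[np.linalg.norm(np.cross(p-o,d/np.linalg.norm(d))) for o,d in R]
def proj(cam,p):
    c=arm.calibration(cam);q=np.array(c["world_to_cam"])@np.append(p,1)
    return np.array([c["cx"]-c["fx"]*q[0]/q[2],c["cy"]+c["fy"]*q[1]/q[2]])
E
python3 - <<'E'
from h import *
f=[]
for c in("scene","side"):
    im=arm.grab_frame(c); cv2.imwrite(f"pics/{c}0.png",im[:,:,::-1])
    cal=arm.calibration(c); print(c,{k:v for k,v in cal.items() if k!="world_to_cam"},ray(c,(280,210)))
    for t in("steel_can_cap","steel_can","start_top","burner","stove","stop_station"):
        print(t,[(np.round(d["xy"]).tolist(),round(d["p"],2)) for d in arm.spot_in(t,c)])
print(arm.observe()["time_s"])
E
```

```text
scene {'fx': 494.16252210050686, 'fy': 494.16252210050686, 'cx': 276.7040084885933, 'cy': 212.2129281687945} (array([1.22991642, 0.73699699, 0.83742752]), array([-0.57844507, -0.57874236, -0.57491141]))
steel_can_cap [([238.0, 243.0], 0.73), ([443.0, 306.0], 0.7)]
steel_can [([441.0, 306.0], 0.83), ([238.0, 244.0], 0.7)]
start_top [([239.0, 246.0], 0.25)]
burner [([186.0, 203.0], 0.87), ([260.0, 322.0], 0.57), ([279.0, 190.0], 0.25)]
stove [([184.0, 197.0], 0.86)]
stop_station [([316.0, 233.0], 0.71), ([240.0, 242.0], 0.46)]
side {'fx': 453.9189164882829, 'fy': 453.9189164882829, 'cx': 274.87979913798387, 'cy': 209.7391074888699} (array([0.47459591, 0.99007355, 0.7410281 ]), array([ 0.04363751, -0.82992726, -0.55627698]))
steel_can_cap [([237.0, 209.0], 0.75), ([292.0, 355.0], 0.61)]
steel_can [([290.0, 358.0], 0.82), ([238.0, 207.0], 0.57)]
start_top [([376.0, 320.0], 0.74), ([321.0, 188.0], 0.43)]
burner [([279.0, 168.0], 0.81)]
stove [([276.0, 168.0], 0.68), ([266.0, 282.0], 0.31)]
stop_station [([319.0, 241.0], 0.65)]
0.7
```

View pics/scene0.png

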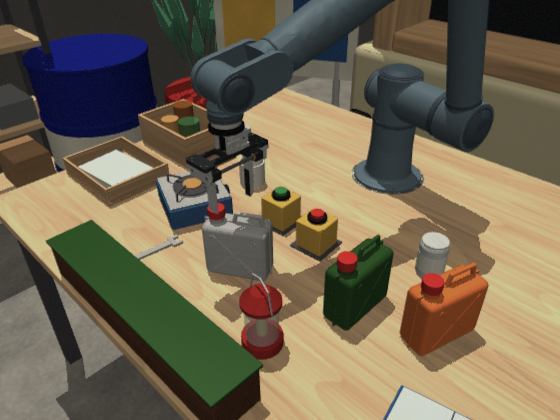

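View pics/side0.png

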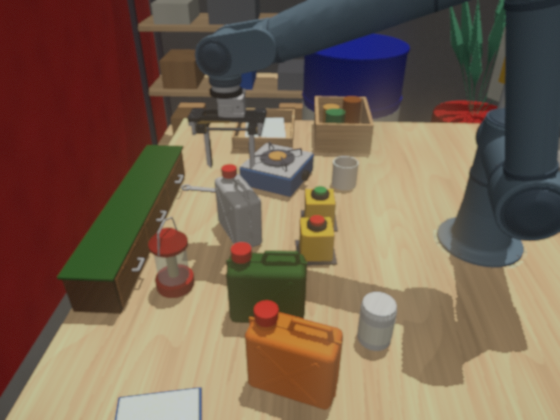

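The scene shows three cans: steel at scene (238,244) / side (238,207), dark green at (358,283) / (268,285), and orange at (443,306) / (292,355). The bare grey one is the steel_can, with its cap at scene (217,211) / side (229,171). The green button is at (281,190) / (320,190) and the red one at (318,215) / (317,222). The burner is at (193,184) / (277,157).

Next I'll measure these and confirm the cap in a crop.

Run:
```python
from h import *
ims={c:cv2.imread(f"pics/{c}0.png") for c in("scene","side")}
def blob(c,seed,hue):
    h=cv2.cvtColor(ims[c],cv2.COLOR_BGR2HSV).astype(int)
    d=np.abs((h[...,0]-hue+90)%180-90)
    m=((d<12)&(h[...,1]>120)&(h[...,2]>60)).astype(np.uint8)
    n,l,s,cen=cv2.connectedComponentsWithStats(m)
    i=min(range(1,n),key=lambda i:np.hypot(*(cen[i]-seed))+(99 if s[i][4]<25 else 0))
    return cen[i],s[i].tolist()
S={"steelcap":((217,211),(229,171),0),"greencap":((347,262),(241,254),0),"orangecap":((432,285),(266,314),0),"start":((281,190),(320,190),65),"stop":((318,215),(317,222),0),"burner":((193,184),(277,157),15)}
for k,(a,b,hu) in S.items():
    (p,s),(q,t)=blob("scene",a,hu),blob("side",b,hu)
    X,e=tri(("scene",p),("side",q)); print(k,p.round(1),s,q.round(1),t,X.round(4),np.round(e,4))
A=cv2.resize(ims["scene"][150:290,140:350],None,fx=3.8,fy=3.8,interpolation=2)
B=cv2.resize(ims["side"][130:260,190:390],None,fx=3.8,fy=3.8,interpolation=2)
cv2.imwrite("pics/c1.png",A[:,:800]);cv2.imwrite("pics/c2.png",B)
```

```text
steelcap [216.8 212. ] [207, 202, 18, 18, 189] [228.6 170.3] [221, 164, 16, 14, 174] [ 0.6636 -0.0407  0.1678] [0.0019 0.0019]
greencap [346.6 261. ] [337, 251, 21, 21, 368] [240.6 252. ] [230, 242, 22, 22, 388] [0.5902 0.2892 0.1677] [0.0001 0.0001]
orangecap [441.  310.4] [401, 264, 87, 92, 4821] [265.6 313.2] [253, 299, 26, 30, 613] [0.5371 0.468  0.152 ] [0.0257 0.0257]
start [280.8 190.6] [275, 187, 13, 8, 76] [464.  29.] [464, 29, 1, 1, 1] [0.3606 0.0698 0.3794] [0.2482 0.2482]
stop [317.  213.4] [310, 208, 15, 11, 123] [316.6 220.3] [309, 215, 16, 12, 149] [0.4327 0.0736 0.0999] [0.0004 0.0004]
burner [191.8 182.9] [182, 178, 20, 11, 158] [276.4 155.3] [270, 152, 15, 8, 90] [ 0.5537 -0.2983  0.0852] [0.0003 0.0003]
```

View pics/c1.png

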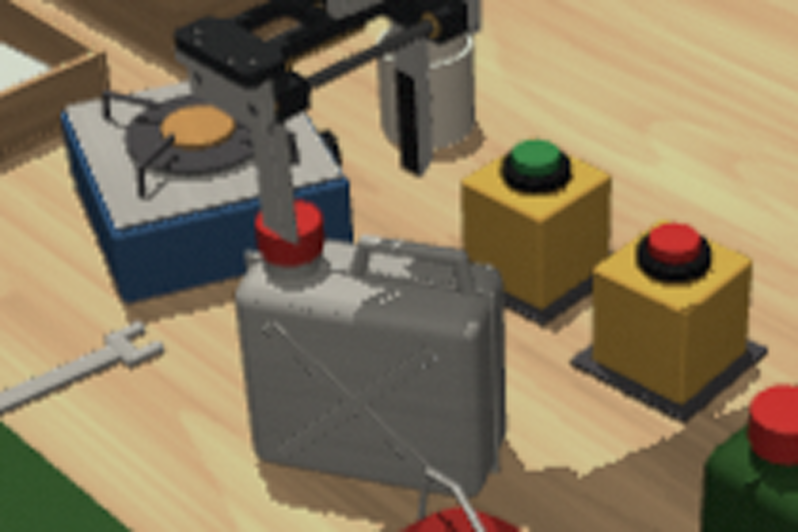

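View pics/c2.png

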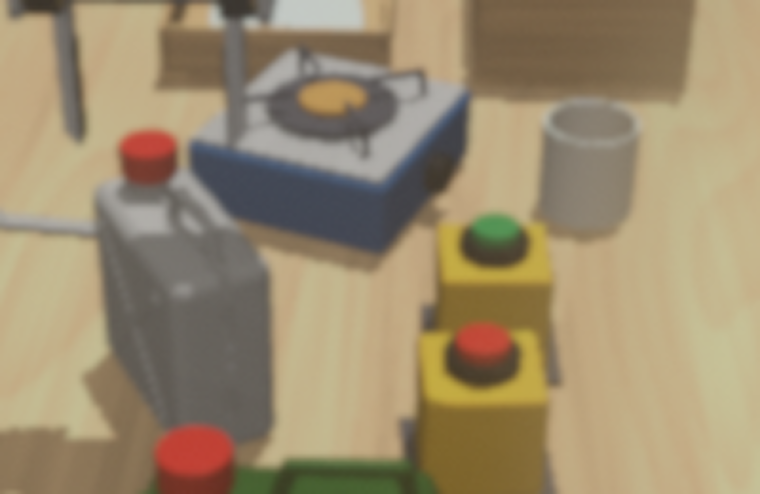

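The crops confirm it: the bare grey steel can carries a red cap, partly hidden by the left finger in the scene view (crop 290,230). The green button is at side px (320.3,190.5). I'll compute the button and cap positions more precisely.

Run:
```python
from h import *
print("start",tri(("scene",(280.8,190.6)),("side",(320.3,190.4))))
print("cap side z168",atz("side",(228.6,170.3),.168),"scene box",atz("scene",(216,211.5),.168))
print("start z104",atz("scene",(280.8,190.6),.104),atz("side",(320.3,190.4),.104))
o=arm.observe();print(o["position"],o["orientation"],o["time_s"])
```

```text
start (array([ 0.42061221, -0.06890099,  0.0995821 ]), [np.float64(0.0004431533219266333), np.float64(0.00044315332192666225)])
cap side z168 [ 0.66352229 -0.04417767  0.168     ] scene box [ 0.66567044 -0.04047915  0.168     ]
start z104 [ 0.42493849 -0.06469066  0.104     ] [ 0.4211329  -0.06078969  0.104     ]
[ 6.50010822e-01 -1.43150462e-05  2.05466538e-01] [-1.79999359e+02  1.24739322e-03  8.99993659e+01] 0.7
```

Emit:
carry_out --dp '[[0, 0, 0.25], [0, 0, 0.25], [0, 0, 0], [0, 0, 0]]' --dr '[[0, 0, 0], [0, 0, 0], [0, 0, 0], [0, 0, 0]]' --jaw '[94, 0, 0, 0]'

```text
time_s: 1.1
position: [0.6508, -0.0001, 0.3075]
orientation: [179.8, 0.0, 90.0]
contact_force: [0.6, -0.3, -0.7]
gripper_width: 0.0736
grasp_force: 0.0
```

The measurements make sense: start ≈ (0.422,-0.066), steel cap ≈ (0.664,-0.042) and burner ≈ (0.554,-0.298). Heights agree with the text. I'll move over the green button.

Emit:
carry_out --dp '[[-0.228, -0.066, 0], [-0.228, -0.066, 0], [-0.228, -0.066, 0], [-0.228, -0.066, 0], [-0.228, -0.066, 0], [0, 0, -0.2], [0, 0, -0.2], [0, 0, -0.2]]' --dr '[[0, 0, 0], [0, 0, 0], [0, 0, 0], [0, 0, 0], [0, 0, 0], [0, 0, 0], [0, 0, 0], [0, 0, 0]]' --jaw '[0, 0, 0, 0, 0, 0, 0, 0]'

```text
time_s: 1.9
position: [0.4207, -0.0657, 0.1828]
orientation: [-179.9, -0.0, 90.0]
contact_force: [0.2, 0.7, -1.3]
gripper_width: 0.0093
grasp_force: 0.0
```

Emit:
carry_out --dp '[[0, 0, 0], [0, 0, 0], [0, 0, 0]]' --dr '[[0, 0, 0], [0, 0, 0], [0, 0, 0]]' --jaw '[0, 0, 0]'

```text
time_s: 2.2
position: [0.4231, -0.0664, 0.1873]
orientation: [179.9, 0.1, 90.0]
contact_force: [-0.3, -0.3, -0.2]
gripper_width: 0.0005
grasp_force: 0.0
```

Run:
```python
from h import *
im=arm.grab_frame("scene")[:,:,::-1]; s=arm.grab_frame("side")[:,:,::-1]
a=cv2.resize(im[110:260,190:350],None,fx=2.45,fy=2.45,interpolation=2)
b=cv2.resize(s[110:260,240:400],None,fx=2.45,fy=2.45,interpolation=2)
cv2.imwrite("pics/btn.png",np.hstack([a,b])); 
# steel cap now unobstructed?
for c,i,seed in(("scene",im,(217,211)),("side",s,(229,171))):
    h=cv2.cvtColor(np.ascontiguousarray(i),cv2.COLOR_BGR2HSV).astype(int);m=((np.abs((h[...,0]+90)%180-90)<12)&(h[...,1]>120)&(h[...,2]>60)).astype(np.uint8)
    n,l,st,ce=cv2.connectedComponentsWithStats(m);k=min(range(1,n),key=lambda j:np.hypot(*(ce[j]-seed))+(99 if st[j][4]<25 else 0));print(c,ce[k],st[k])
    if c=="scene":P=ce[k]
    else:print(tri(("scene",P),("side",ce[k])))
```

```text
scene [215.8401487  210.63197026] [207 202  18  18 269]
side [228.53529412 170.25882353] [221 164  16  14 170]
(array([ 0.6636536 , -0.04357513,  0.1682161 ]), [np.float64(0.0002144841743855582), np.float64(0.00021448417438554626)])
```

View pics/btn.png

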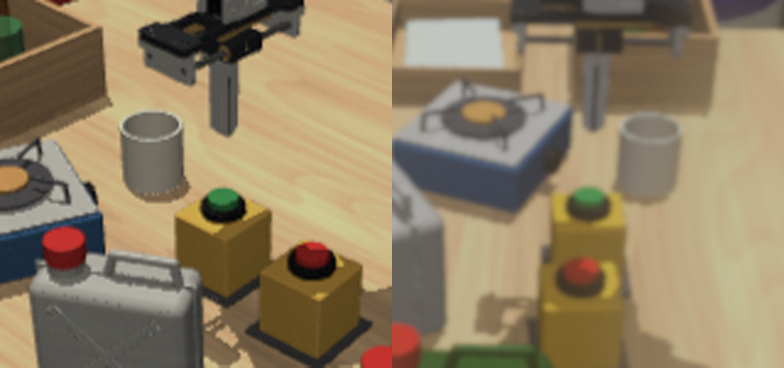

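The closed fingers stand straight over the green button in both views (crop 223,205 and 588,200). The cap is now unobstructed and measures (0.6637,-0.0436). Next I go down.

Emit:
carry_out --dp '[[0, 0, -0.15], [0, 0, -0.15], [0, 0, -0.05], [0, 0, -0.03], [0, 0, -0.01], [0, 0, 0]]' --dr '[[0, 0, 0], [0, 0, 0], [0, 0, 0], [0, 0, 0], [0, 0, 0], [0, 0, 0]]' --jaw '[0, 0, 0, 0, 0, 0]'

```text
time_s: 2.9
position: [0.4228, -0.0664, 0.1086]
orientation: [179.9, 0.0, 90.0]
contact_force: [0.0, -0.3, -0.6]
gripper_width: 0.0006
grasp_force: 0.0
```

Emit:
carry_out --dp '[[0, 0, -0.015], [0, 0, -0.01], [0, 0, -0.01], [0, 0, -0.005], [0, 0, 0], [0, 0, 0]]' --dr '[[0, 0, 0], [0, 0, 0], [0, 0, 0], [0, 0, 0], [0, 0, 0], [0, 0, 0]]' --jaw '[0, 0, 0, 0, 0, 0]'

```text
time_s: 3.5
position: [0.4233, -0.0665, 0.1011]
orientation: [179.9, 0.1, 90.0]
contact_force: [-1.0, 1.1, 9.6]
gripper_width: 0.0004
grasp_force: 4.7
```

9.6 N at z 0.101 means the button is fully down. I'll lift and go over to the steel cap at a safe height.

Emit:
carry_out --dp '[[0, 0, 0.1], [0, 0, 0.2], [0, 0, 0.25], [0, 0, 0.25], [0, 0, 0.2], [0, 0, 0]]' --dr '[[0, 0, 0], [0, 0, 0], [0, 0, 0], [0, 0, 0], [0, 0, 0], [0, 0, 0]]' --jaw '[0, 0, 0, 0, 0, 0]'

```text
time_s: 4.1
position: [0.4243, -0.067, 0.3057]
orientation: [179.4, 0.3, 90.0]
contact_force: [0.6, 0.3, -0.4]
gripper_width: 0.0004
grasp_force: 0.0
```

Emit:
carry_out --dp '[[0.2, 0.02, 0], [0.2, 0.02, 0], [0.2, 0.02, 0], [0.2, 0.02, 0], [0.2, 0.02, 0], [0.2, 0.015, 0], [0, 0, 0], [0, 0, 0]]' --dr '[[0, 0, 0], [0, 0, 0], [0, 0, 0], [0, 0, 0], [0, 0, 0], [0, 0, 0], [0, 0, 0], [0, 0, 0]]' --jaw '[0, 0, 0, 0, 0, 0, 0, 0]'

```text
time_s: 4.9
position: [0.6614, -0.0428, 0.2968]
orientation: [-179.7, -0.1, 90.0]
contact_force: [0.1, -0.6, 0.8]
gripper_width: 0.0007
grasp_force: 0.0
```

Run:
```python
from h import *
im=arm.grab_frame("scene")[:,:,::-1]; s=arm.grab_frame("side")[:,:,::-1]
a=cv2.resize(im[100:250,140:300],None,fx=2.45,fy=2.45,interpolation=2)
b=cv2.resize(s[80:230,170:330],None,fx=2.45,fy=2.45,interpolation=2)
cv2.imwrite("pics/cap.png",np.hstack([a,b])); print(arm.observe()["position"])
```

```text
[ 0.6609707  -0.04297851  0.2988834 ]
```

View pics/cap.png

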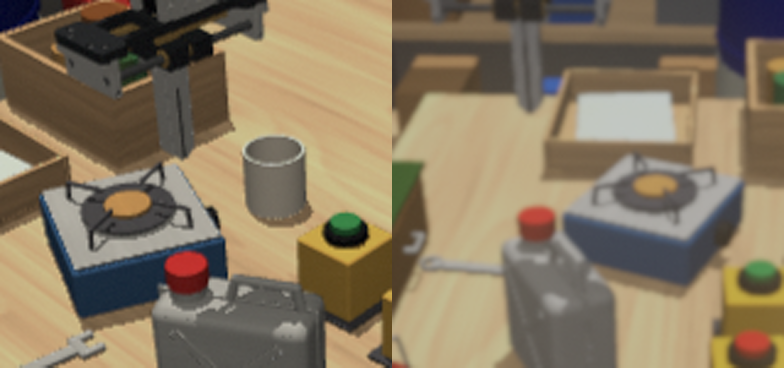

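The fingers hang over the steel can's red cap in both views (crop 185,270 and 536,222), and the green button is up again. I'll lower to about 28 mm over the cap and stay there.

Emit:
carry_out --dp '[[0.015, 0, -0.15], [0, 0, -0.15], [0, 0, -0.1], [0, 0, -0.05], [0, 0, 0], [0, 0, 0], [0, 0, 0], [0, 0, 0]]' --dr '[[0, 0, 0], [0, 0, 0], [0, 0, 0], [0, 0, 0], [0, 0, 0], [0, 0, 0], [0, 0, 0], [0, 0, 0]]' --jaw '[0, 0, 0, 0, 0, 0, 0, 0]'

```text
time_s: 5.8
position: [0.6657, -0.0432, 0.2111]
orientation: [179.9, 0.0, 90.0]
contact_force: [-0.7, -0.6, 0.2]
gripper_width: 0.0005
grasp_force: 0.0
```

Emit:
carry_out --dp '[[0, 0, 0], [0, 0, 0], [0, 0, 0], [0, 0, 0], [0, 0, 0], [0, 0, 0], [0, 0, 0], [0, 0, 0]]' --dr '[[0, 0, 0], [0, 0, 0], [0, 0, 0], [0, 0, 0], [0, 0, 0], [0, 0, 0], [0, 0, 0], [0, 0, 0]]' --jaw '[0, 0, 0, 0, 0, 0, 0, 0]'

```text
time_s: 6.6
position: [0.665, -0.043, 0.2094]
orientation: [-180.0, 0.0, 90.0]
contact_force: [-0.3, 0.7, -0.2]
gripper_width: 0.0005
grasp_force: 0.0
```

Emit:
carry_out --dp '[[0, 0, 0], [0, 0, 0], [0, 0, 0], [0, 0, 0], [0, 0, 0], [0, 0, 0], [0, 0, 0], [0, 0, 0]]' --dr '[[0, 0, 0], [0, 0, 0], [0, 0, 0], [0, 0, 0], [0, 0, 0], [0, 0, 0], [0, 0, 0], [0, 0, 0]]' --jaw '[0, 0, 0, 0, 0, 0, 0, 0]'

```text
time_s: 7.4
position: [0.665, -0.043, 0.2095]
orientation: [180.0, 0.0, 90.0]
contact_force: [0.0, 0.1, -0.3]
gripper_width: 0.0005
grasp_force: 0.0
```

Emit:
carry_out --dp '[[0, 0, 0], [0, 0, 0], [0, 0, 0], [0, 0, 0], [0, 0, 0], [0, 0, 0], [0, 0, 0], [0, 0, 0]]' --dr '[[0, 0, 0], [0, 0, 0], [0, 0, 0], [0, 0, 0], [0, 0, 0], [0, 0, 0], [0, 0, 0], [0, 0, 0]]' --jaw '[0, 0, 0, 0, 0, 0, 0, 0]'

```text
time_s: 8.2
position: [0.665, -0.043, 0.2095]
orientation: [-180.0, -0.0, 90.0]
contact_force: [-0.7, -0.9, -0.5]
gripper_width: 0.0006
grasp_force: 0.0
```

Held about 2.5 s over the cap. I'll rise and go over to the burner.

Emit:
carry_out --dp '[[0, 0, 0.2], [0, 0, 0.25], [0, 0, 0], [-0.08, -0.182, 0], [-0.08, -0.182, 0], [-0.08, -0.182, 0], [-0.08, -0.182, 0], [-0.08, -0.182, 0]]' --dr '[[0, 0, 0], [0, 0, 0], [0, 0, 0], [0, 0, 0], [0, 0, 0], [0, 0, 0], [0, 0, 0], [0, 0, 0]]' --jaw '[0, 0, 0, 0, 0, 0, 0, 0]'

```text
time_s: 9.0
position: [0.5842, -0.2263, 0.2993]
orientation: [180.0, 0.0, 90.0]
contact_force: [1.0, -0.6, -0.4]
gripper_width: 0.0006
grasp_force: 0.0
```

Emit:
carry_out --dp '[[-0.08, -0.182, 0], [-0.08, -0.182, 0], [0, 0, 0], [0, 0, 0], [0, 0, 0]]' --dr '[[0, 0, 0], [0, 0, 0], [0, 0, 0], [0, 0, 0], [0, 0, 0]]' --jaw '[0, 0, 0, 0, 0]'

```text
time_s: 9.5
position: [0.5534, -0.2969, 0.2994]
orientation: [180.0, -0.0, 90.1]
contact_force: [0.4, 0.5, -0.6]
gripper_width: 0.0006
grasp_force: 0.0
```

Run:
```python
from h import *
im=arm.grab_frame("scene")[:,:,::-1]; s=arm.grab_frame("side")[:,:,::-1]
a=cv2.resize(im[80:230,110:270],None,fx=2.45,fy=2.45,interpolation=2)
b=cv2.resize(s[60:210,200:360],None,fx=2.45,fy=2.45,interpolation=2)
cv2.imwrite("pics/burn.png",np.hstack([a,b])); print(arm.observe()["position"])
```

```text
[ 0.5535669  -0.2966348   0.29944816]
```

View pics/burn.png

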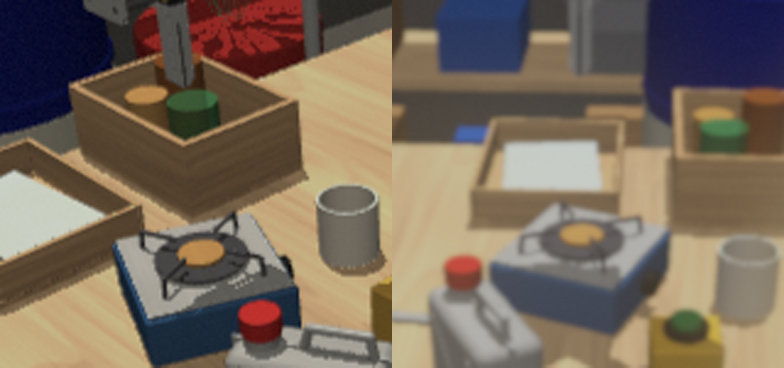

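The fingers hang over the stove (burner at crop 202,250 and 583,235), and the measured TCP is within 2 mm of the triangulated burner axis. I'll lower to about 27 mm over the pot rest.

Emit:
carry_out --dp '[[0, 0, -0.2], [0, 0, -0.2], [0, 0, -0.2], [0, 0, -0.15], [0, 0, -0.08], [0, 0, -0.03], [0, 0, 0], [0, 0, 0]]' --dr '[[0, 0, 0], [0, 0, 0], [0, 0, 0], [0, 0, 0], [0, 0, 0], [0, 0, 0], [0, 0, 0], [0, 0, 0]]' --jaw '[0, 0, 0, 0, 0, 0, 0, 0]'

```text
time_s: 10.4
position: [0.5542, -0.2984, 0.1295]
orientation: [179.9, 0.1, 90.0]
contact_force: [-0.8, -1.0, -0.4]
gripper_width: 0.0004
grasp_force: 0.0
```

Emit:
carry_out --dp '[[0, 0, 0], [0, 0, 0], [0, 0, 0], [0, 0, 0], [0, 0, 0], [0, 0, 0], [0, 0, 0], [0, 0, 0]]' --dr '[[0, 0, 0], [0, 0, 0], [0, 0, 0], [0, 0, 0], [0, 0, 0], [0, 0, 0], [0, 0, 0], [0, 0, 0]]' --jaw '[0, 0, 0, 0, 0, 0, 0, 0]'

```text
time_s: 11.2
position: [0.553, -0.2978, 0.1274]
orientation: [-180.0, -0.0, 90.0]
contact_force: [-0.3, -0.5, -0.0]
gripper_width: 0.0004
grasp_force: 0.0
```

Emit:
carry_out --dp '[[0, 0, 0], [0, 0, 0], [0, 0, 0], [0, 0, 0], [0, 0, 0], [0, 0, 0], [0, 0, 0], [0, 0, 0]]' --dr '[[0, 0, 0], [0, 0, 0], [0, 0, 0], [0, 0, 0], [0, 0, 0], [0, 0, 0], [0, 0, 0], [0, 0, 0]]' --jaw '[0, 0, 0, 0, 0, 0, 0, 0]'

```text
time_s: 12.0
position: [0.553, -0.2978, 0.1275]
orientation: [180.0, -0.0, 90.0]
contact_force: [0.4, 0.1, 0.4]
gripper_width: 0.0004
grasp_force: 0.0
```

Emit:
carry_out --dp '[[0, 0, 0], [0, 0, 0], [0, 0, 0], [0, 0, 0], [0, 0, 0], [0, 0, 0], [0, 0, 0], [0, 0, 0]]' --dr '[[0, 0, 0], [0, 0, 0], [0, 0, 0], [0, 0, 0], [0, 0, 0], [0, 0, 0], [0, 0, 0], [0, 0, 0]]' --jaw '[0, 0, 0, 0, 0, 0, 0, 0]'

```text
time_s: 12.8
position: [0.553, -0.2978, 0.1274]
orientation: [-180.0, -0.0, 90.0]
contact_force: [-0.0, -0.3, -0.4]
gripper_width: 0.0005
grasp_force: 0.0
```

Emit:
carry_out --dp '[[0, 0, 0.2], [0, 0, 0.25], [0, 0, 0.25], [0, 0, 0.25], [0, 0, 0.15], [0, 0, 0], [0, 0, 0], [0, 0, 0]]' --dr '[[0, 0, 0], [0, 0, 0], [0, 0, 0], [0, 0, 0], [0, 0, 0], [0, 0, 0], [0, 0, 0], [0, 0, 0]]' --jaw '[0, 0, 0, 0, 0, 0, 0, 0]'

```text
time_s: 13.6
position: [0.5524, -0.2973, 0.345]
orientation: [-179.8, -0.1, 90.0]
contact_force: [0.3, -0.8, -0.3]
gripper_width: 0.0007
grasp_force: 0.0
```

Run:
```python
from h import *
print(arm.observe()["position"]); print(arm.finish_job())
```

```text
[ 0.55237434 -0.29731048  0.34498519]
the job is handed in; nothing more can be done
None
```

I pressed and released the green button, pointed for over two seconds each at the steel can's red cap and the stove's burner, raised the hand about 24 cm above the pot rest, and handed the job in at about 14 s; the hand-in returned no verdict.

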